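# Swap the foam blocks and hold the spring gauge on the dot

### The arm

A 6-joint arm with a two-finger parallel gripper is mounted at the origin on the work surface. World frame = base frame: x ahead of the robot, y to its left, z up, the work surface at z = 0. Lengths are in mm, angles in rad, forces in N, time in s.
With the tool pointing down it reaches from about 300 to 775 mm from the base axis. Payload 14.6 kg.
Tool frame: the origin (TCP) lies on the front face of the gripper's body, between the roots of the fingers; the fingertips stand 97 mm ahead of it and the grasp point (between the pads) lies 78 mm ahead of it; z points along the fingers, y is the direction in which the jaws open and shut (so a half turn about z gives the same grasp; the last joint's range is limited). The gripper opens to 94 mm and grips with 3 to 60 N. Pads are 16 mm wide; open, the fingers measure 119 mm over their backs; the gripper's body (75 mm by 177 mm) begins 78 mm behind the grasp point.
Start: joints at [-1.185, 0.3, 1.521, -0, 1.321, -0.067], TCP at [240.609, -494.568, 302.646] pointing down, gripper open.
Joint ranges: [-3.03, 3.03], [-0.79, 2.21], [0.23, 2.52], [-1.04, 4.18], [0, 3.07], [-2.55, 2.55]. Speed limits (rad/s): [2.22, 2.22, 2.57, 3.14, 3.14, 3.14].

### API

Orientations are given as [roll, pitch, yaw] about the fixed x, y, z axes, in that order (R = Rz(yaw) Ry(pitch) Rx(roll)).
In Python, from cell import manip, eyes, finder gives the robot as it stands.
- The arm moves only by the tool drive_tool, never from a script. Its argument "rows" is a list of rows, each an object with "offset": the shift along the tool's x, y, z in mm, a list of three; "spin": the turn about the tool's z in degrees; "jaw": the finger opening in mm, from 0 to 94. In form: [{"offset": [dx, dy, dz], "spin": spin, "jaw": jaw}, ...]. A call has 1 to 20 rows; each row shifts and turns the commanded pose from where the row before left it, along the tool's axes as they then stand; what a row does not reach is not made up. A row lasts 1/10 s, in which the tool goes at most 50 mm and 8.59 degrees, less where a joint would pass 70% of its speed; a pose out of reach is approached as far as the arm can. A call is refused whole if a number of a shift passes 50 or a number of a turn 8.59, either way. A call with a gripper value outside its range is refused whole. The fingers move at their own pace and stop on an object; "force" is the grip in N (left out, the last holds). Time passes only in rows, so rows that do not move let the fingers close. It gives the time, the measured TCP pose, the force and the opening at its end, in the units of the state.
- manip.read_state(): the state, without advancing time (a new reading comes with each control period).
- eyes.camera(name): name is "scene" or "side" or "wrist"; returns a dict with "color" (480x640x3 uint8, blue, green, red), "depth" (480x640 float32, mm along the optical axis (not along the pixel's ray), 0 where there is no reading), "vfov" (degrees; the focal length in pixels is half the picture's height over the tangent of half this angle, whatever the lens; pixels are square), "cx", "cy" (the principal point, pixels), "rvec" (rotation vector, rad) and "tvec" (3), from world to camera coordinates, as OpenCV has them. Camera axes: x right, y down, z forward; pixel columns grow to the right and rows downward; lengths in mm; the calibration is good to about 2 mm. A picture is of the moment at which its call begins.
- manip.sign_off(): hands the job in, once; it reports no verdict.
Trained networks look in the newest picture that a camera, given by its name, has taken for a name from the list of things; names that differ only in an ending like _2 or _b are one class to them, and where a whole thing is asked for, a point or a joint stands for the part that bears it (a point fixed in the world has none). Each returns a list of dicts, best first, with "p" (0 to 1); they miss things now and then, are a little off and sometimes report something else, mostly with a low value. They report only what shows in the picture. A call takes as long as a camera call. They do not tell look-alikes from the thing itself.
- finder.find_in(camera, target): "uv" ([column, row] in pixels, amid what is visible of it).
The state is a dict: "clock": time; "joints": joint angles; "qd": joint speeds; "effort": joint torques, N m; "eef_pos": TCP position; "eef_rot": TCP orientation; "wrist_force": force on the tool from outside, world axes, zero at the start; "moment": the same for the moment, N m; "finger_gap": finger opening in mm.
Only numpy, scipy, OpenCV 4.12 (cv2) and the standard library are available. Lean on these libraries where they do the work, as an engineer would, in place of code of your own. Each camera call takes 0.05 s, during which the arm holds its last target. There are 200 camera calls.

### The job

The blue foam block has been tested and the pink one is next: swap the two blocks, so that the pink one lies flat inside the yellow-rimmed steel tray and the blue one flat inside the wooden tray, without tipping them over. Then take the yellow spring gauge from its stand and hold its red tip on the black dot of the pink block, the gauge square to the sloping face and pressed lightly, so that the plunger is about half-way in; never ram it. Finish while holding it there in the gripper, and leave the other things on the bench where they are.

Things in the scene. Friction and masses are not known exactly. Their poses are not given: they have to be found in the camera images.
- pink_block: Pink foam wedge, 0.1 to 0.15 kg: footprint 90 (its x) by 54 mm (its y), upright sides; top slopes 18 degrees, 38 mm high at the -x end, 67 mm at the +x end. Origin: centre of underside, z up. Starts in the wooden tray, low end to the tray's -x side. Grip across its y about 35 mm up; flat in a tray its origin is 4 mm above the tray's. Black dot on its slope.
- blue_block: Blue foam wedge, 0.1 to 0.15 kg: footprint 90 (its x) by 54 mm (its y), upright sides; top slopes 18 degrees, 38 mm high at the -x end, 67 mm at the +x end. Origin: centre of underside, z up. Starts in the steel tray, low end to the tray's -x side. Grip across its y about 35 mm up; flat in a tray its origin is 4 mm above the tray's. No dot.
- dot (a point): Centre of the black dot (20 mm across, small white centre) on the pink block's sloping face, 53 mm above the centre of the block's underside (no offset in the block's x or y). Its z axis points squarely out of that face, that is 18 degrees from the block's z towards the block's -x; its y is the block's y.
- test_tray: Steel test tray with a yellow rim. Inside 106 mm (x) by 70 mm (y), outside 118 x 82 mm, floor 4 mm thick, rim 10 mm high in all. Fixed. Origin: centre of its underside on the bench, z up, its x along the long side (its -x side roughly towards the robot). Which tray stands left or right varies.
- wait_tray: Brown wooden waiting tray. Inside 106 mm (x) by 70 mm (y), outside 118 x 82 mm, floor 4 mm thick, rim 10 mm high in all. Fixed. Origin: centre of its underside on the bench, z up, its x along the long side (its -x side roughly towards the robot). Which tray stands left or right varies.
- park_mat: Black rubber mat between the trays, 130 x 100 x 4 mm, empty and fixed: a free place to set a block down for a while. Origin: centre of the underside; its long side is its x.
- gauge: Yellow spring gauge, 0.16 kg, upright in its stand. Along its z from the origin (lower end of the stem): black stem, 18 mm diameter, 0 to 45 mm; yellow square housing 30 x 30 mm (sides along its x and y), 45 to 115 mm, gripped for instance at 88 mm; black cap to 122 mm. A red plunger, 8 mm diameter, sticks out 16 mm below the stem. z points from tip to cap.
- tip (a point): Round end of the gauge's red plunger, on the gauge's axis, 16 mm below the gauge's origin when not pressed.
- plunger (a joint): How far the plunger is pushed into the gauge, m: 0 fully out, 0.012 fully in (hard stop). A spring resists: 2.4 N at first, 4.8 N half-way (0.006), 7.2 N fully in.
- stand: Grey block, 80 x 80 x 66 mm, fixed, with a square upright hole of 22 mm in the middle; the gauge's stem hangs in it and the yellow housing rests on its top. Draw the gauge at least 61 mm straight up to free it. Origin: centre of the underside, z up.
- paint_tin: Bystander, to be left alone: closed steel paint tin, 114 mm wide, 122 mm high. Origin at its underside.
- tape_roll: Bystander, to be left alone: blue roll of tape lying flat, 100 mm wide, 36 mm high. Origin at its underside.
- sanding_block: Bystander, to be left alone: cork sanding block with orange underside, 110 x 66 x 30 mm. Origin at its underside.
- rasp: Bystander, to be left alone: dark flat rasp with wooden handle, 260 mm long, 24 mm high, lying. Origin at its underside.
- pliers: Bystander, to be left alone: pliers with red handles, 160 mm long, 12 mm high, lying. Origin at its underside.
- offcut: Bystander, to be left alone: small blue foam offcut, 80 x 50 mm, up to 34 mm high. Origin at its underside.
Mind the look-alikes: they are no part of the job. There is more than one size of the pink_block; the one meant has the size given above.

How it is judged (in metres and radians):
On the way:
1. the blocks are swapped: pink flat in the steel tray, blue flat in the wooden tray, both let go (horizontal distance between pink_block and test_tray below 0.018 m and z of pink_block in the frame of test_tray below 0.008 m and angle between each of pink_block, blue_block's own z axis and vertical below 0.07 rad and contact force between the fingers and pink_block below 0.05 N and linear speed of each of pink_block, blue_block below 0.02 m/s and horizontal distance between blue_block and wait_tray below 0.018 m and z of blue_block in the frame of wait_tray below 0.008 m and contact force between the fingers and blue_block below 0.05 N), for 0.2 s.
At the end, for the whole second after the job is handed in: Pink in the steel, blue in the wooden tray: flat (4 deg), within 18 mm of centre, still, released. Gauge held still in the fingers, clear of stand and tray: tip within 10 mm of the dot's centre, axis within 0.12 rad of square to the face, plunger 3 to 9 mm in, 1.5 to 9 N (all of step 1 and distance between tip and dot below 0.01 m and angle between the z axis of gauge and the z axis of dot, either way round below 0.12 rad and value of joint plunger between 0.003 and 0.009 m and contact force between gauge and pink_block between 1.5 and 9 N and contact force between gauge and the fingers above 1 N and contact force between gauge and stand below 0.05 N and contact force between gauge and test_tray below 0.05 N and linear speed of gauge below 0.02 m/s); the arm keeps its last pose, push and grip.
It fails at once if the gauge is rammed against the pink block (over 15 N) (contact force between gauge and pink_block above 15 N).
It fails at once if a foam block is tipped over (more than 40 degrees) (angle between any of pink_block, blue_block's own z axis and vertical above 0.7 rad).
It fails at once if a bystander is shifted by more than 30 mm (distance of any of paint_tin, tape_roll, sanding_block, rasp, pliers, offcut from where it was at the start of the episode above 0.03 m).
It also fails if it takes over 72 s, if anything falls off the work surface, if the arm or the gripper's body presses on something with over 40 N, if the wrist force passes 120 N, or if a joint passes its speed limit or range.

## Working session

There is one attempt and no reset: what is moved stays moved. The work goes in short steps, Python scripts to look and compute and a tool call to move; the robot and the scene stay as the last step left them, time stands still between calls to the robot, and variables do not carry over. Pictures are saved under pics/ and viewed, about 8 in all and at most 12, crops included, and the job is handed in when it is done.

Besides the shell and the picture viewer there is one more tool, called as name(argument=value, ...), one argument or row to a line, values as JSON. drive_tool: Moves the arm, as the interface text tells. Its arguments: {"type":"object","properties":{"rows":{"type":"array","items":{"type":"object","properties":{"offset":{"type":"array","items":{"type":"number"}},"spin":{"type":"number"},"jaw":{"type":"number"}}}},"force":{"type":"number"}},"required":["rows"]}

```bash
ls; mkdir -p pics; cat > h.py <<'E'
import numpy as np, cv2
from cell import manip, eyes, finder
def cam(n):
    c=eyes.camera(n); c['f']=240/np.tan(np.radians(c['vfov'])/2); c['R']=cv2.Rodrigues(np.array(c['rvec'],float))[0]; c['t']=np.array(c['tvec'],float).ravel(); return c
def cloud(c):
    v,u=np.mgrid[0:480,0:640]; d=c['depth'].astype(float)
    p=np.stack([(u-c['cx'])/c['f']*d,(v-c['cy'])/c['f']*d,d],-1)
    w=(p-c['t'])@c['R']; w[d==0]=np.nan; return w
def proj(c,P):
    q=np.atleast_2d(P)@c['R'].T+c['t']; return np.c_[q[:,0]/q[:,2]*c['f']+c['cx'],q[:,1]/q[:,2]*c['f']+c['cy']]
E
python3 - <<'E'
from h import *
print(manip.read_state())
T="pink_block blue_block dot test_tray wait_tray park_mat gauge stand paint_tin tape_roll sanding_block rasp pliers offcut".split()
for n in ("scene","side"):
    c=cam(n); cv2.imwrite(f"pics/{n}0.png",c['color']); w=cloud(c); print(n,-c['R'].T@c['t'])
    np.savez(f"{n}0.npz",w=w,col=c['color'])
    for t in T:
        for r in finder.find_in(n,t)[:3]:
            u,v=map(int,np.round(r['uv'])); print(t,round(r['p'],2),u,v,np.round(w[min(v,479),min(u,639)]))
E
```

```text
pics
{'clock': 0.0, 'joints': array([-1.18461363e+00,  3.00489646e-01,  1.52158944e+00, -1.71302109e-05,
        1.32071727e+00, -6.66132098e-02]), 'qd': array([-0.00055932,  0.00082103, -0.00051961, -0.00098282,  0.00089736,
       -0.00183343]), 'effort': array([ 5.79701482e-04, -5.31805301e+01, -3.52736807e+01,  7.08931102e-02,
        2.43788684e-02, -1.12987107e-04]), 'eef_pos': array([ 240.54445224, -494.43682802,  302.07255956]), 'eef_rot': array([-3.14039052e+00, -6.35673068e-05,  4.52800117e-01]), 'wrist_force': array([0.07089974, 0.53859848, 0.10177698]), 'moment': array([-0.04305772,  0.01013096, -0.01913419]), 'finger_gap': 93.89317592932191}
scene [1027.46281182   37.95002941  898.76023881]
pink_block 0.81 169 166 [ 360. -462.   86.]
pink_block 0.8 266 232 [ 494. -184.   60.]
pink_block 0.68 275 173 [ 338. -196.   87.]
blue_block 0.8 431 276 [548. 197.  66.]
blue_block 0.39 265 233 [ 498. -185.   61.]
blue_block 0.36 526 366 [734. 361. 121.]
dot 0.88 279 172 [ 330. -188.   83.]
dot 0.73 265 231 [ 493. -186.   61.]
dot 0.65 167 167 [ 364. -466.   85.]
test_tray 0.76 411 2
[... 673 characters left out ...]
_block 0.58 421 165 [ 315. -459.   54.]
dot 0.92 422 165 [ 312. -457.   55.]
dot 0.75 338 213 [ 482. -163.   59.]
dot 0.64 420 226 [ 288. -160.   59.]
test_tray 0.68 283 355 [487. 224.   7.]
test_tray 0.18 268 332 [514. 218.  55.]
wait_tray 0.54 342 232 [ 471. -159.    7.]
park_mat 0.64 315 280 [487.  19.   5.]
gauge 0.78 245 224 [647.  -1. 110.]
gauge 0.39 380 193 [ 406. -323.   30.]
stand 0.98 250 249 [631.  22.  63.]
paint_tin 0.57 111 376 [676. 404. 123.]
tape_roll 0.56 283 418 [446. 339.   9.]
sanding_block 0.7 378 190 [ 414. -334.   31.]
rasp 0.87 312 175 [ 614. -380.   22.]
pliers 0.7 210 444 [542. 405.   1.]
offcut 0.66 276 192 [ 678. -256.   30.]
offcut 0.54 284 354 [485. 225.  11.]
```

```bash
python3 -c "
import cv2
a=cv2.imread('pics/scene0.png');cv2.imwrite('pics/s1.png',cv2.resize(a[120:400,110:600],None,fx=1.63,fy=1.63,interpolation=2))"
```

```text
(no output)
```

View pics/s1.png

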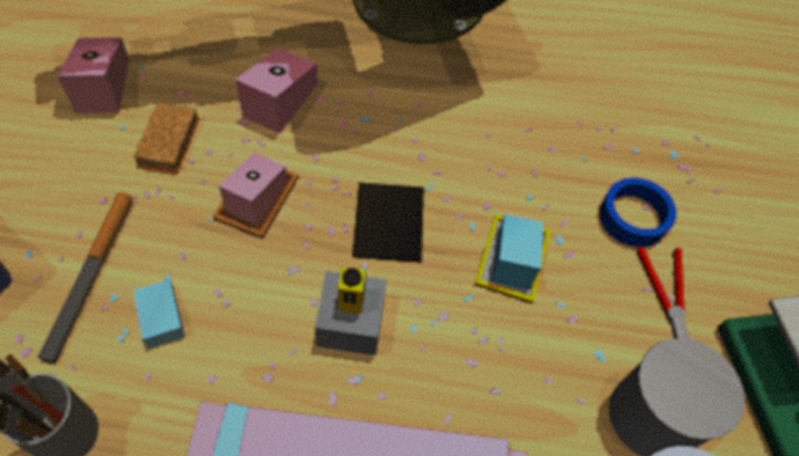

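The candidates for pink_block, in full-picture pixels, are (169,166), (275,173) and (266,232). Only (266,232) stands in the wooden tray and its top fits 42–71 mm; the other two are taller. The blue block is at (431,276) in the yellow-rimmed tray; the foam at about (207,312) is the offcut. I'll fit their poses next and confirm with a crop.

```bash
cat > fit.py <<'E'
from h import *
def topfit(W,xy,r=75,z0=38,z1=80,exp=None):
    m=(np.hypot(W[:,0]-xy[0],W[:,1]-xy[1])<r)&(W[:,2]>z0)&(W[:,2]<z1)
    P=W[m]; 
    best=None; rng=np.random.default_rng(0)
    for _ in range(400):
        a=P[rng.choice(len(P),3,False)]; n=np.cross(a[1]-a[0],a[2]-a[0]); L=np.linalg.norm(n)
        if L<50: continue
        n/=L; n*=np.sign(n[2])
        if n[2]<.85: continue
        k=np.abs((P-a[0])@n)<2.5
        if best is None or k.sum()>best.sum(): best=k
    Q=P[best]; c=Q.mean(0); n=np.linalg.svd(Q-c,full_matrices=False)[2][2]; n*=np.sign(n[2])
    rc=cv2.minAreaRect(Q[:,:2].astype(np.float32))
    s=np.degrees(np.arccos(n[2])); yaw=np.degrees(np.arctan2(-n[1],-n[0]))
    zc=c[2]-(n[0]*(rc[0][0]-c[0])+n[1]*(rc[0][1]-c[1]))/n[2]
    return len(Q),np.round(rc[0],1),np.round(rc[1],1),round(rc[2],1),'slope',round(s,1),'yaw(+x uphill)',round(yaw,1),'zmid',round(zc,1), 'z', np.round(np.percentile(Q[:,2],[1,99]))
E
python3 - <<'E'
from fit import *
S=np.load('scene0.npz');D=np.load('side0.npz')
for nm,Ws in (('scene',[S]),('side',[D]),('both',[S,D])):
    W=np.concatenate([x['w'].reshape(-1,3) for x in Ws]); W=W[np.isfinite(W).all(1)]
    for n,xy in (('pink',(485,-182)),('blue',(535,195)),('bigpinkA',(360,-465)),('bigB',(325,-190))):
        try: print(nm,n,*topfit(W,xy,z1=110))
        except Exception as e: print(nm,n,e)
    # mat: dark
    g=np.concatenate([x['col'].reshape(-1,3)[np.isfinite(x['w'].reshape(-1,3)).all(1)] for x in Ws]).astype(int)
    for n,m,xy in (('mat',g.max(1)<60,(491,13)),('rim',(g[:,2]>140)&(g[:,1]>140)&(g[:,0]<80),(530,200)),('gauge',(g[:,2]>120)&(g[:,1]>110)&(g[:,0]<70),(680,-18))):
        k=m&(np.hypot(W[:,0]-xy[0],W[:,1]-xy[1])<85)&((W[:,2]<20)|(n=='gauge'))
        Q=W[k]; print(nm,n,len(Q),cv2.minAreaRect(Q[:,:2].astype(np.float32)),np.percentile(Q[:,2],[2,50,98]))
    k=(np.hypot(W[:,0]-680,W[:,1]+18)<75)&(W[:,2]>60)&(W[:,2]<70);print('stand',cv2.minAreaRect(W[k][:,:2].astype(np.float32)))
    k=(np.hypot(W[:,0]-680,W[:,1]+18)<60)&(W[:,2]>118)&(W[:,2]<160);print('gtop',W[k].mean(0),cv2.minAreaRect(W[k][:,:2].astype(np.float32)),np.percentile(W[k][:,2],[2,50,98]))
a=cv2.imread('pics/scene0.png');cv2.imwrite('pics/crop2.png',np.hstack([cv2.resize(a[190:310,210:340],None,fx=3,fy=3,interpolation=2),cv2.resize(a[230:350,355:485],None,fx=3,fy=3,interpolation=2)]))
E
```

```text
scene pink 610 [ 480.1 -189.6] [55.4 92.4] 71.8 slope 18.0 yaw(+x uphill) -18.5 zmid 57.0 z [42. 72.]
scene blue 685 [520.3 195.4] [53.9 93. ] 86.1 slope 17.9 yaw(+x uphill) -4.5 zmid 57.0 z [42. 72.]
scene bigpinkA 419 [ 330.  -491.4] [80.4 73.5] 11.8 slope 17.7 yaw(+x uphill) 11.5 zmid 77.7 z [66. 91.]
scene bigB 630 [ 298.4 -198.9] [ 74.  104.9] 70.5 slope 17.8 yaw(+x uphill) -20.9 zmid 73.6 z [57. 91.]
scene mat 1790 ((489.71392822265625, 11.687644958496094), (128.26708984375, 95.51112365722656), 4.788143634796143) [0.98520617 4.3731298  7.50904573]
scene rim 331 ((532.46728515625, 194.07765197753906), (165.50619506835938, 148.50453186035156), 17.997900009155273) [-2.36305265  8.94171916 12.87966428]
scene gauge 143 ((664.8710327148438, -14.62225341796875), (92.83856964111328, 109.13095092773438), 13.968088150024414) [ -2.34066588 134.94753606 138.47642239]
stand ((655.0369262695312, -16.82012176513672), (83.20034790039062, 79.9709243774414), 0.7538216710090637)
gtop [660.62922173 -16.31378678 136.42595633] ((656.4969482421875, -16.581382751464844), (30.11549186706543, 31.7984981
[... 1705 characters left out ...]
.28358459472656, 100.06575012207031), 4.882651329040527) [1.312762   4.68041738 7.431916  ]
both rim 656 ((532.1372680664062, 193.97044372558594), (166.2002410888672, 148.50453186035156), 17.997901916503906) [-1.40187683 10.07536567 12.79988739]
both gauge 209 ((664.8710327148438, -14.62225341796875), (92.83856964111328, 109.13095092773438), 13.968088150024414) [ -2.08121334 135.39958803 138.36135841]
stand ((654.3991088867188, -15.89126205444336), (84.39081573486328, 83.61896514892578), 2.126607894897461)
gtop [655.56964615 -13.39667087 135.02226763] ((655.1358642578125, -15.979734420776367), (32.22505187988281, 34.46528625488281), 87.69253540039062) [118.94968848 136.04285055 145.22071752]
```

View pics/crop2.png

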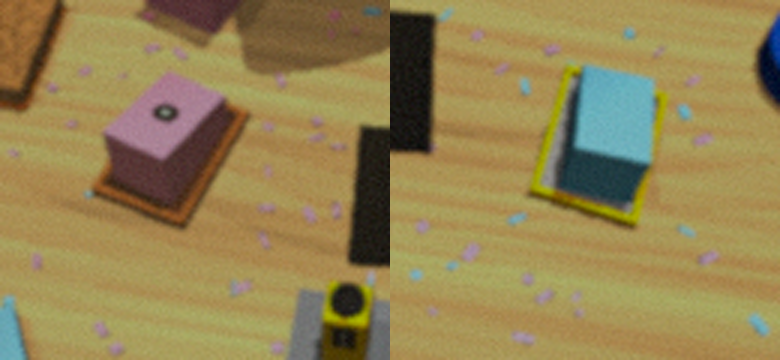

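The crop confirms both: the pink wedge with the dot is in the brown tray, and the blue wedge is in the yellow-rimmed one. Next I'll fit the trays' rims.

```bash
cat >> fit.py <<'E'
from scipy.optimize import least_squares
def ringfit(W,xy,yaw):
    m=(W[:,2]>7)&(W[:,2]<14)&(np.hypot(W[:,0]-xy[0],W[:,1]-xy[1])<80); P=W[m][:,:2]
    def res(p):
        c,s=np.cos(p[2]),np.sin(p[2]); d=P-p[:2]; x=np.abs(d@[c,s])-56; y=np.abs(d@[-s,c])-38
        q=np.c_[x,y]; o=np.maximum(q,0); return np.hypot(o[:,0],o[:,1])+np.minimum(q.max(1),0)
    best=min((least_squares(res,[xy[0]+a,xy[1]+b,np.radians(yaw)+g],loss='soft_l1',f_scale=2) for a in(-5,5) for b in(-5,5) for g in (-.1,0,.1)),key=lambda r:r.cost)
    return len(P),np.round(best.x[:2],1),round(np.degrees(best.x[2]),1),'med|r|',round(np.median(abs(res(best.x))),2)
E
python3 - <<'E'
from fit import *
S=np.load('scene0.npz');D=np.load('side0.npz')
for nm,Ws in (('scene',[S]),('side',[D]),('both',[S,D])):
    W=np.concatenate([x['w'].reshape(-1,3) for x in Ws]); W=W[np.isfinite(W).all(1)]
    print(nm,'wait',*ringfit(W,(480,-190),-18)); print(nm,'test',*ringfit(W,(520,195),-5))
E
```

```text
scene wait 312 [ 481.8 -189.8] -13.9 med|r| 2.47
scene test 368 [519.1 194.3] -10.1 med|r| 1.9
side wait 312 [ 480.2 -191.3] -14.5 med|r| 3.37
side test 574 [518.  192.6] -10.6 med|r| 2.67
both wait 624 [ 481.1 -190.3] -13.8 med|r| 3.08
both test 942 [518.5 193.4] -10.2 med|r| 2.28
```

```bash
cat > go.py <<'E'
import sys; from h import *
# usage: go.py x y z yawdeg : total spin, then offset (tool axes after the spin)
x,y,z,yaw=map(float,sys.argv[1:5]); s=manip.read_state(); p=s['eef_pos']; r=s['eef_rot']
ry=np.degrees(r[2]); spin=(ry-yaw+180)%360-180; a=np.radians(yaw); d=np.array([x,y,z])-p
print('t',round(s['clock'],1),'pos',np.round(p,1),'rot',np.round(np.degrees(r),1),'spin',round(spin,1),'off',round(d[0]*np.cos(a)+d[1]*np.sin(a),1),round(d[0]*np.sin(a)-d[1]*np.cos(a),1),round(-d[2],1),'q6',round(s['joints'][5],2),'F',np.round(s['wrist_force'],1),'gap',round(s['finger_gap'],1))
E
python3 go.py 479.5 -189.7 300 -17.5
```

```text
t 1.5 pos [ 240.6 -494.6  302.7] rot [-180.    -0.    25.9] spin 43.4 off 136.2 -362.6 2.7 q6 -0.07 F [-0.   0.7  0.1] gap 93.9
```

drive_tool(
  rows=[
    {"spin": 7.23},
    {"spin": 7.23},
    {"spin": 7.23},
    {"spin": 7.23},
    {"spin": 7.23},
    {"spin": 7.23},
    {"offset": [13.6,-36.3,6]},
    {"offset": [13.6,-36.3,6]},
    {"offset": [13.6,-36.3,6]},
    {"offset": [13.6,-36.3,6]},
    {"offset": [13.6,-36.3,6]},
    {"offset": [13.6,-36.3,6]},
    {"offset": [13.6,-36.3,6]},
    {"offset": [13.6,-36.3,6]},
    {"offset": [13.6,-36.3,6]},
    {"offset": [13.6,-36.3,6]},
    {"offset": [0,0,0]},
  ],
  force=15,
)

```text
validation failed for argument at $.ro...
```

```bash
python3 go.py 479.5 -189.7 117 -17.5; python3 - <<'E'
from fit import *
c=cam('wrist'); cv2.imwrite('pics/w1.png',c['color']); w=cloud(c).reshape(-1,3); w=w[np.isfinite(w).all(1)]
print(topfit(w,(480,-190))); print(ringfit(w,(481,-190),-15))
E
```

```text
t 1.5 pos [ 240.6 -494.6  302.7] rot [-180.    -0.    25.9] spin 43.4 off 136.2 -362.6 185.7 q6 -0.07 F [-0.   0.7  0.1] gap 93.9Traceback (most recent call last):
  File "<stdin>", line 3, in <module>
  File "fit.py", line 7, in topfit
    a=P[rng.choice(len(P),3,False)]; n=np.cross(a[1]-a[0],a[2]-a[0]); L=np.linalg.norm(n)
        ~~~~~~~~~~^^^^^^^^^^^^^^^^
  File "numpy/random/_generator.pyx", line 864, in numpy.random._generator.Generator.choice
ValueError: a must be a positive integer unless no samples are taken
```

View pics/w1.png

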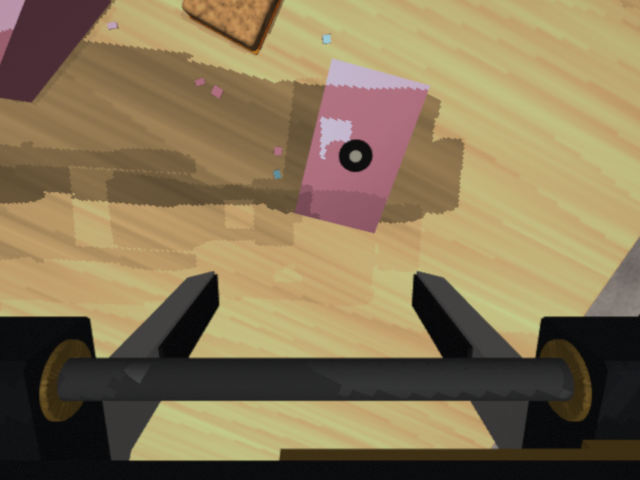

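The move was refused because every row needs all its fields. The arm still stands at the start, so this wrist picture shows the left decoy block at (355,155).

drive_tool(
  rows=[
    {"offset": [0,0,0],"spin": 7.23,"jaw": 94},
    {"offset": [0,0,0],"spin": 7.23,"jaw": 94},
    {"offset": [0,0,0],"spin": 7.23,"jaw": 94},
    {"offset": [0,0,0],"spin": 7.23,"jaw": 94},
    {"offset": [0,0,0],"spin": 7.23,"jaw": 94},
    {"offset": [0,0,0],"spin": 7.23,"jaw": 94},
    {"offset": [13.6,-36.3,6],"spin": 0,"jaw": 94},
    {"offset": [13.6,-36.3,6],"spin": 0,"jaw": 94},
    {"offset": [13.6,-36.3,6],"spin": 0,"jaw": 94},
    {"offset": [13.6,-36.3,6],"spin": 0,"jaw": 94},
    {"offset": [13.6,-36.3,6],"spin": 0,"jaw": 94},
    {"offset": [13.6,-36.3,6],"spin": 0,"jaw": 94},
    {"offset": [13.6,-36.3,6],"spin": 0,"jaw": 94},
    {"offset": [13.6,-36.3,6],"spin": 0,"jaw": 94},
    {"offset": [13.6,-36.3,6],"spin": 0,"jaw": 94},
    {"offset": [13.6,-36.3,6],"spin": 0,"jaw": 94},
    {"offset": [0,0,0],"spin": 0,"jaw": 94},
  ],
  force=15,
)

```text
clock: 3.25
eef_pos: [480.7, -186.0, 241.9]
eef_rot: [-3.141, 0.001, -0.301]
wrist_force: [0.2, 0.0, -0.3]
finger_gap: 93.8
```

```bash
python3 go.py 479.5 -189.7 117 -17.5; python3 - <<'E'
from fit import *
c=cam('wrist'); cv2.imwrite('pics/w2.png',c['color']); w=cloud(c).reshape(-1,3); w=w[np.isfinite(w).all(1)]
print(topfit(w,(480,-190))); print(ringfit(w,(481,-190),-15))
E
```

```text
t 3.2 pos [ 480.7 -186.   241.9] rot [-180.     0.   -17.2] spin 0.3 off -0.1 3.9 124.9 q6 1.43 F [ 0.2  0.  -0.3] gap 93.8
(8891, array([ 478.8, -190.6]), array([54.2, 90.5]), 72.4, 'slope', np.float64(18.0), 'yaw(+x uphill)', np.float64(-17.3), 'zmid', np.float64(56.5), 'z', array([42., 71.]))
(2938, array([ 481.3, -190.4]), np.float64(-14.1), 'med|r|', np.float64(1.57))
```

View pics/w2.png

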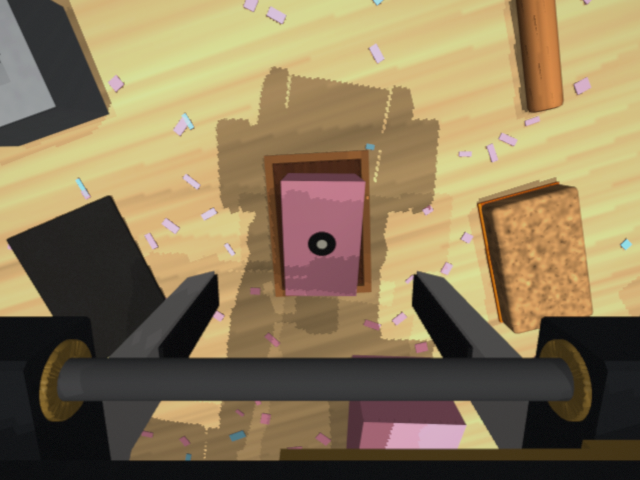

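The wrist view shows the dotted pink wedge in the brown tray, at (322,240). It is centred between the fingers and matches the 90 x 54 mm size, so I'll grasp it.

drive_tool(
  rows=[
    {"offset": [-0.5,1,25],"spin": 0,"jaw": 94},
    {"offset": [0,1,25],"spin": 0,"jaw": 94},
    {"offset": [0,1,25],"spin": 0,"jaw": 94},
    {"offset": [0,1,25],"spin": 0,"jaw": 94},
    {"offset": [0,0.5,25],"spin": 0,"jaw": 94},
    {"offset": [0,0,0],"spin": 0,"jaw": 94},
    {"offset": [0,0,0],"spin": 0,"jaw": 40},
    {"offset": [0,0,0],"spin": 0,"jaw": 40},
    {"offset": [0,0,0],"spin": 0,"jaw": 40},
    {"offset": [0,0,0],"spin": 0,"jaw": 40},
    {"offset": [0,0,0],"spin": 0,"jaw": 40},
    {"offset": [0,0,0],"spin": 0,"jaw": 40},
    {"offset": [0,0,-20],"spin": 0,"jaw": 40},
    {"offset": [0,0,-25],"spin": 0,"jaw": 40},
    {"offset": [0,0,-25],"spin": 0,"jaw": 40},
    {"offset": [0,0,0],"spin": 0,"jaw": 40},
  ],
)

```text
clock: 4.9
eef_pos: [478.2, -193.5, 190.4]
eef_rot: [3.141, -0.005, -0.304]
wrist_force: [-0.1, 0.1, -1.4]
finger_gap: 54.3
```

```bash
python3 go.py 488 13 119 4.8
```

```text
t 4.9 pos [ 478.2 -193.5  190.4] rot [180.   -0.3 -17.4] spin -22.2 off 27.1 -205.0 71.4 q6 1.42 F [-0.1  0.1 -1.4] gap 54.3
```

drive_tool(
  rows=[
    {"offset": [0,0,0],"spin": -7.4,"jaw": 40},
    {"offset": [0,0,0],"spin": -7.4,"jaw": 40},
    {"offset": [0,0,0],"spin": -7.4,"jaw": 40},
    {"offset": [3.4,-25.6,0],"spin": 0,"jaw": 40},
    {"offset": [3.4,-25.6,0],"spin": 0,"jaw": 40},
    {"offset": [3.4,-25.6,0],"spin": 0,"jaw": 40},
    {"offset": [3.4,-25.6,0],"spin": 0,"jaw": 40},
    {"offset": [3.4,-25.6,0],"spin": 0,"jaw": 40},
    {"offset": [3.4,-25.6,0],"spin": 0,"jaw": 40},
    {"offset": [3.4,-25.6,0],"spin": 0,"jaw": 40},
    {"offset": [3.4,-25.6,0],"spin": 0,"jaw": 40},
    {"offset": [0,0,0],"spin": 0,"jaw": 40},
    {"offset": [0,0,20],"spin": 0,"jaw": 40},
    {"offset": [0,0,20],"spin": 0,"jaw": 40},
    {"offset": [0,0,20],"spin": 0,"jaw": 40},
    {"offset": [0,0,5],"spin": 0,"jaw": 40},
    {"offset": [0,0,0],"spin": 0,"jaw": 40},
  ],
)

```text
clock: 6.6
eef_pos: [487.0, 12.9, 121.8]
eef_rot: [-3.141, 0.002, 0.083]
wrist_force: [0.2, -0.6, -0.9]
finger_gap: 54.4
```

```bash
python3 go.py 488 13 118 4.8
```

```text
t 6.6 pos [487.   12.9 121.8] rot [-1.8e+02  1.0e-01  4.7e+00] spin -0.1 off 1.0 -0.1 3.8 q6 1.44 F [ 0.2 -0.6 -0.9] gap 54.4
```

drive_tool(
  rows=[
    {"offset": [0,0,3],"spin": 0,"jaw": 40},
    {"offset": [0,0,1.5],"spin": 0,"jaw": 40},
    {"offset": [0,0,0],"spin": 0,"jaw": 40},
    {"offset": [0,0,0],"spin": 0,"jaw": 94},
    {"offset": [0,0,0],"spin": 0,"jaw": 94},
    {"offset": [0,0,0],"spin": 0,"jaw": 94},
    {"offset": [0,0,0],"spin": 0,"jaw": 94},
    {"offset": [0,0,-25],"spin": 0,"jaw": 94},
    {"offset": [0,0,-25],"spin": 0,"jaw": 94},
    {"offset": [0,0,-25],"spin": 0,"jaw": 94},
    {"offset": [0,0,-25],"spin": 4.5,"jaw": 94},
    {"offset": [0,0,0],"spin": 4.5,"jaw": 94},
    {"offset": [0,0,0],"spin": 0,"jaw": 94},
  ],
)

```text
clock: 7.9
eef_pos: [487.5, 13.2, 218.7]
eef_rot: [-3.142, -0.001, -0.075]
wrist_force: [-0.9, 0.6, -1.3]
finger_gap: 93.9
```

```bash
python3 go.py 519.5 195.3 230 -4.3
```

```text
t 7.9 pos [487.5  13.2 218.7] rot [-1.8e+02 -1.0e-01 -4.3e+00] spin -0.0 off 18.3 -184.0 -11.3 q6 1.6 F [-0.9  0.6 -1.3] gap 93.9
```

drive_tool(
  rows=[
    {"offset": [3,-30.6,-2],"spin": 0,"jaw": 94},
    {"offset": [3,-30.6,-2],"spin": 0,"jaw": 94},
    {"offset": [3,-30.6,-2],"spin": 0,"jaw": 94},
    {"offset": [3,-30.6,-2],"spin": 0,"jaw": 94},
    {"offset": [3,-30.6,-2],"spin": 0,"jaw": 94},
    {"offset": [3,-30.6,-2],"spin": 0,"jaw": 94},
    {"offset": [0,0,0],"spin": 0,"jaw": 94},
    {"offset": [0,0,0],"spin": 0,"jaw": 94},
  ],
)

```text
clock: 8.7
eef_pos: [518.6, 195.1, 229.3]
eef_rot: [3.141, 0.001, -0.071]
wrist_force: [0.6, -0.7, -0.8]
finger_gap: 94.2
```

```bash
python3 - <<'E'
from fit import *
c=cam('wrist'); cv2.imwrite('pics/w3.png',c['color']); w=cloud(c).reshape(-1,3); w=w[np.isfinite(w).all(1)]
print(topfit(w,(520,195))); print(ringfit(w,(519,193.5),-10))
c=cam('scene'); w=cloud(c).reshape(-1,3); w=w[np.isfinite(w).all(1)]
print('pink',topfit(w,(488,13)))
E
python3 go.py 519.5 195.3 117 -4.3
```

```text
(9736, array([519.1, 195. ]), array([54.2, 90.4]), 85.6, 'slope', np.float64(18.1), 'yaw(+x uphill)', np.float64(-4.1), 'zmid', np.float64(56.5), 'z', array([42., 71.]))
(3213, array([518.4, 193.4]), np.float64(-10.2), 'med|r|', np.float64(1.58))
pink (614, array([488.9,  13.5]), array([93.4, 53.6]), 4.9, 'slope', np.float64(18.0), 'yaw(+x uphill)', np.float64(4.8), 'zmid', np.float64(56.9), 'z', array([42., 73.]))
t 8.8 pos [518.8 194.2 229.7] rot [180.    0.   -4.2] spin 0.1 off 0.7 -1.1 112.7 q6 1.94 F [ 0.2 -0.3  0.8] gap 94.1
```

drive_tool(
  rows=[
    {"offset": [0.3,0,25],"spin": 0,"jaw": 94},
    {"offset": [0,0,25],"spin": 0,"jaw": 94},
    {"offset": [0,0,25],"spin": 0,"jaw": 94},
    {"offset": [0,0,25],"spin": 0,"jaw": 94},
    {"offset": [0,0,12.5],"spin": 0,"jaw": 94},
    {"offset": [0,0,0],"spin": 0,"jaw": 94},
    {"offset": [0,0,0],"spin": 0,"jaw": 40},
    {"offset": [0,0,0],"spin": 0,"jaw": 40},
    {"offset": [0,0,0],"spin": 0,"jaw": 40},
    {"offset": [0,0,0],"spin": 0,"jaw": 40},
    {"offset": [0,0,0],"spin": 0,"jaw": 40},
    {"offset": [0,0,0],"spin": 0,"jaw": 40},
    {"offset": [0,0,-20],"spin": 0,"jaw": 40},
    {"offset": [0,0,-27],"spin": 0,"jaw": 40},
    {"offset": [0,0,-27],"spin": 0,"jaw": 40},
    {"offset": [0,0,-26],"spin": 5,"jaw": 40},
    {"offset": [0,0,0],"spin": 5,"jaw": 40},
    {"offset": [0,0,0],"spin": 0,"jaw": 40},
    {"offset": [0,0,0],"spin": 0,"jaw": 40},
  ],
)

```text
clock: 10.7
eef_pos: [519.0, 194.9, 217.0]
eef_rot: [3.141, 0.001, -0.246]
wrist_force: [0.4, 0.3, -0.5]
finger_gap: 53.7
```

```bash
python3 go.py 481 -190.4 217 -14.2
```

```text
t 10.7 pos [519.  194.9 217. ] rot [ 1.80e+02  1.00e-01 -1.41e+01] spin 0.1 off 57.7 382.8 0.0 q6 2.11 F [ 0.4  0.3 -0.5] gap 53.7
```

drive_tool(
  rows=[
    {"offset": [4.4,29.4,0],"spin": 0,"jaw": 40},
    {"offset": [4.4,29.4,0],"spin": 0,"jaw": 40},
    {"offset": [4.4,29.4,0],"spin": 0,"jaw": 40},
    {"offset": [4.4,29.4,0],"spin": 0,"jaw": 40},
    {"offset": [4.4,29.4,0],"spin": 0,"jaw": 40},
    {"offset": [4.4,29.4,0],"spin": 0,"jaw": 40},
    {"offset": [4.4,29.4,0],"spin": 0,"jaw": 40},
    {"offset": [4.4,29.4,0],"spin": 0,"jaw": 40},
    {"offset": [4.4,29.4,0],"spin": 0,"jaw": 40},
    {"offset": [4.4,29.4,0],"spin": 0,"jaw": 40},
    {"offset": [4.4,29.4,0],"spin": 0,"jaw": 40},
    {"offset": [4.4,29.4,0],"spin": 0,"jaw": 40},
    {"offset": [4.4,29.4,0],"spin": 0,"jaw": 40},
    {"offset": [0,0,0],"spin": 0,"jaw": 40},
    {"offset": [0,0,0],"spin": 0,"jaw": 40},
  ],
)

```text
clock: 12.2
eef_pos: [480.4, -189.6, 217.0]
eef_rot: [-3.141, 0.001, -0.248]
wrist_force: [-0.1, -0.2, -0.7]
finger_gap: 53.8
```

```bash
python3 - <<'E'
from fit import *
c=cam('wrist'); w=cloud(c).reshape(-1,3); w=w[np.isfinite(w).all(1)]
print(topfit(w,(481,-190),z0=110,z1=185)); print(ringfit(w,(481,-190),-14))
E
python3 go.py 481 -190.4 118 -14.2
```

```text
(21263, array([ 492.1, -193.3]), array([78.2, 65.6]), 75.7, 'slope', np.float64(17.8), 'yaw(+x uphill)', np.float64(-13.7), 'zmid', np.float64(159.7), 'z', array([149., 170.]))
(1497, array([ 481.6, -190.5]), np.float64(-14.0), 'med|r|', np.float64(1.5))
t 12.2 pos [ 480.5 -189.1  217.1] rot [-1.80e+02  1.00e-01 -1.42e+01] spin 0.0 off 0.8 1.2 99.1 q6 1.37 F [ 0.2  0.3 -0.8] gap 53.6
```

drive_tool(
  rows=[
    {"offset": [0.8,1,25],"spin": 0,"jaw": 40},
    {"offset": [0,0,25],"spin": 0,"jaw": 40},
    {"offset": [0,0,25],"spin": 0,"jaw": 40},
    {"offset": [0,0,15],"spin": 0,"jaw": 40},
    {"offset": [0,0,6],"spin": 0,"jaw": 40},
    {"offset": [0,0,3.3],"spin": 0,"jaw": 40},
    {"offset": [0,0,0],"spin": 0,"jaw": 40},
    {"offset": [0,0,0],"spin": 0,"jaw": 94},
    {"offset": [0,0,0],"spin": 0,"jaw": 94},
    {"offset": [0,0,0],"spin": 0,"jaw": 94},
    {"offset": [0,0,0],"spin": 0,"jaw": 94},
    {"offset": [0,0,-25],"spin": 0,"jaw": 94},
    {"offset": [0,0,-25],"spin": 0,"jaw": 94},
    {"offset": [0,0,-25],"spin": 0,"jaw": 94},
    {"offset": [0,0,-25],"spin": -6.3,"jaw": 94},
    {"offset": [0,0,0],"spin": -6.3,"jaw": 94},
    {"offset": [0,0,0],"spin": -6.3,"jaw": 94},
    {"offset": [0,0,0],"spin": 0,"jaw": 94},
  ],
)

```text
clock: 14.05
eef_pos: [481.2, -190.8, 218.6]
eef_rot: [3.141, -0.0, 0.083]
wrist_force: [-0.7, -0.5, 0.5]
finger_gap: 94.0
```

```bash
python3 - <<'E'
from fit import *
c=cam('wrist'); w=cloud(c).reshape(-1,3); w=w[np.isfinite(w).all(1)]
print(topfit(w,(481,-190)))
E
python3 go.py 488.5 13.3 217 4.8
```

```text
(10501, array([ 481.2, -191. ]), array([54.3, 90.5]), 75.8, 'slope', np.float64(18.0), 'yaw(+x uphill)', np.float64(-13.9), 'zmid', np.float64(56.4), 'z', array([42., 71.]))
t 14.1 pos [ 481.2 -190.7  218.4] rot [180.   -0.    4.5] spin -0.3 off 24.4 -202.7 1.4 q6 1.04 F [-0.3 -0.7 -0.4] gap 94.0
```

Blue is flat in the wooden tray, at (481.2,-191.0) with a height matching the floor. Pink is next.

drive_tool(
  rows=[
    {"offset": [3.5,-29,0],"spin": 0,"jaw": 94},
    {"offset": [3.5,-29,0],"spin": 0,"jaw": 94},
    {"offset": [3.5,-29,0],"spin": 0,"jaw": 94},
    {"offset": [3.5,-29,0],"spin": 0,"jaw": 94},
    {"offset": [3.5,-29,0],"spin": 0,"jaw": 94},
    {"offset": [3.5,-29,0],"spin": 0,"jaw": 94},
    {"offset": [3.5,-28.7,0],"spin": 0,"jaw": 94},
    {"offset": [0,0,0],"spin": 0,"jaw": 94},
    {"offset": [0,0,25],"spin": 0,"jaw": 94},
    {"offset": [0,0,25],"spin": 0,"jaw": 94},
    {"offset": [0,0,25],"spin": 0,"jaw": 94},
    {"offset": [0,0,25],"spin": 0,"jaw": 94},
    {"offset": [0,0,0],"spin": 0,"jaw": 94},
    {"offset": [0,0,0],"spin": 0,"jaw": 40},
    {"offset": [0,0,0],"spin": 0,"jaw": 40},
    {"offset": [0,0,0],"spin": 0,"jaw": 40},
    {"offset": [0,0,0],"spin": 0,"jaw": 40},
    {"offset": [0,0,0],"spin": 0,"jaw": 40},
    {"offset": [0,0,0],"spin": 0,"jaw": 40},
  ],
)

```text
clock: 16.0
eef_pos: [489.2, 13.3, 118.7]
eef_rot: [3.142, -0.0, 0.081]
wrist_force: [-1.1, 0.3, 3.3]
finger_gap: 53.9
```

drive_tool(
  rows=[
    {"offset": [0,0,-20],"spin": 0,"jaw": 40},
    {"offset": [0,0,-25],"spin": 0,"jaw": 40},
    {"offset": [0,0,-25],"spin": 0,"jaw": 40},
    {"offset": [0,0,0],"spin": 7.5,"jaw": 40},
    {"offset": [0,0,0],"spin": 7.5,"jaw": 40},
    {"offset": [0,0,0],"spin": 0,"jaw": 40},
  ],
)

```text
clock: 16.6
eef_pos: [489.0, 13.3, 188.4]
eef_rot: [3.142, 0.0, -0.183]
wrist_force: [0.6, 0.1, -1.5]
finger_gap: 53.9
```

```bash
python3 go.py 518.4 193.4 188 -10.2
```

```text
t 16.6 pos [489.   13.3 188.4] rot [180.    0.  -10.5] spin -0.3 off -3.0 -182.5 0.4 q6 1.71 F [ 0.6  0.1 -1.5] gap 53.9
```

drive_tool(
  rows=[
    {"offset": [-0.5,-30.4,0],"spin": 0,"jaw": 40},
    {"offset": [-0.5,-30.4,0],"spin": 0,"jaw": 40},
    {"offset": [-0.5,-30.4,0],"spin": 0,"jaw": 40},
    {"offset": [-0.5,-30.4,0],"spin": 0,"jaw": 40},
    {"offset": [-0.5,-30.4,0],"spin": 0,"jaw": 40},
    {"offset": [-0.5,-30.4,0],"spin": 0,"jaw": 40},
    {"offset": [0,0,0],"spin": 0,"jaw": 40},
    {"offset": [0,0,20],"spin": 0,"jaw": 40},
    {"offset": [0,0,20],"spin": 0,"jaw": 40},
    {"offset": [0,0,20],"spin": 0,"jaw": 40},
    {"offset": [0,0,6],"spin": 0,"jaw": 40},
    {"offset": [0,0,3.5],"spin": 0,"jaw": 40},
    {"offset": [0,0,0],"spin": 0,"jaw": 40},
    {"offset": [0,0,0],"spin": 0,"jaw": 94},
    {"offset": [0,0,0],"spin": 0,"jaw": 94},
    {"offset": [0,0,0],"spin": 0,"jaw": 94},
    {"offset": [0,0,0],"spin": 0,"jaw": 94},
    {"offset": [0,0,-25],"spin": 0,"jaw": 94},
    {"offset": [0,0,-25],"spin": 0,"jaw": 94},
    {"offset": [0,0,-25],"spin": 0,"jaw": 94},
  ],
)

```text
clock: 18.6
eef_pos: [518.8, 193.3, 194.8]
eef_rot: [3.142, 0.0, -0.18]
wrist_force: [0.1, -0.2, 0.6]
finger_gap: 94.0
```

drive_tool(
  rows=[
    {"offset": [0,0,-30],"spin": -4,"jaw": 94},
    {"offset": [0,0,-30],"spin": -8,"jaw": 94},
    {"offset": [0,0,-10],"spin": 0,"jaw": 94},
    {"offset": [0,0,0],"spin": 0,"jaw": 94},
  ],
)

```text
clock: 19.0
eef_pos: [519.1, 193.3, 264.8]
eef_rot: [-3.141, -0.002, 0.026]
wrist_force: [-0.6, -0.2, -1.1]
finger_gap: 94.2
```

```bash
python3 - <<'E'
from fit import *
c=cam('wrist'); w=cloud(c).reshape(-1,3); w=w[np.isfinite(w).all(1)]
print(topfit(w,(518,193)));print(ringfit(w,(519,193.5),-10))
E
python3 go.py 655 -16 255 1.5
```

```text
(7665, array([517.8, 192.8]), array([54.1, 90.5]), 79.8, 'slope', np.float64(18.0), 'yaw(+x uphill)', np.float64(-9.8), 'zmid', np.float64(56.5), 'z', array([42., 71.]))
(2662, array([518.4, 193.2]), np.float64(-10.4), 'med|r|', np.float64(1.58))
t 19.1 pos [518.8 193.2 263.3] rot [180.    0.    1.5] spin -0.0 off 130.7 212.7 8.3 q6 1.84 F [ 0.6 -0.6 -1.4] gap 94.3
```

Pink is flat and centred in the steel tray, at (517.8,192.8) with yaw −10. Now the gauge.

drive_tool(
  rows=[
    {"offset": [14.5,23.6,0],"spin": 0,"jaw": 94},
    {"offset": [14.5,23.6,0],"spin": 0,"jaw": 94},
    {"offset": [14.5,23.6,0],"spin": 0,"jaw": 94},
    {"offset": [14.5,23.6,0],"spin": 0,"jaw": 94},
    {"offset": [14.5,23.6,0],"spin": 0,"jaw": 94},
    {"offset": [14.5,23.6,0],"spin": 0,"jaw": 94},
    {"offset": [14.5,23.6,0],"spin": 0,"jaw": 94},
    {"offset": [14.5,23.6,0],"spin": 0,"jaw": 94},
    {"offset": [14.5,23.6,0],"spin": 0,"jaw": 94},
    {"offset": [0,0,0],"spin": 0,"jaw": 94},
    {"offset": [0,0,0],"spin": 0,"jaw": 94},
  ],
)

```text
clock: 20.15
eef_pos: [655.2, -15.4, 261.7]
eef_rot: [-3.141, 0.003, 0.027]
wrist_force: [-0.8, -0.4, -0.5]
finger_gap: 94.1
```

```bash
python3 - <<'E'
from fit import *
c=cam('wrist'); cv2.imwrite('pics/w4.png',c['color']); w=cloud(c).reshape(-1,3); w=w[np.isfinite(w).all(1)]
for a,b in ((62,70),(132,139),(140,148)):
    k=(np.hypot(w[:,0]-655,w[:,1]+16)<62)&(w[:,2]>a)&(w[:,2]<b); print(a,k.sum(),cv2.minAreaRect(w[k][:,:2].astype(np.float32)))
E
python3 go.py 655 -16 187 1.5
```

```text
62 8151 ((654.601318359375, -17.599979400634766), (80.64341735839844, 80.42464447021484), 0.827543318271637)
132 1316 ((654.8899536132812, -17.883060455322266), (29.898412704467773, 29.686767578125), 0.9617770910263062)
140 1413 ((654.9434204101562, -17.629833221435547), (23.05172348022461, 22.90093994140625), 46.362220764160156)
t 20.2 pos [655.1 -14.8 262.3] rot [-1.8e+02  1.0e-01  1.6e+00] spin 0.1 off -0.1 1.2 75.3 q6 1.46 F [ 1.  -0.4  0.2] gap 94.0
```

View pics/w4.png

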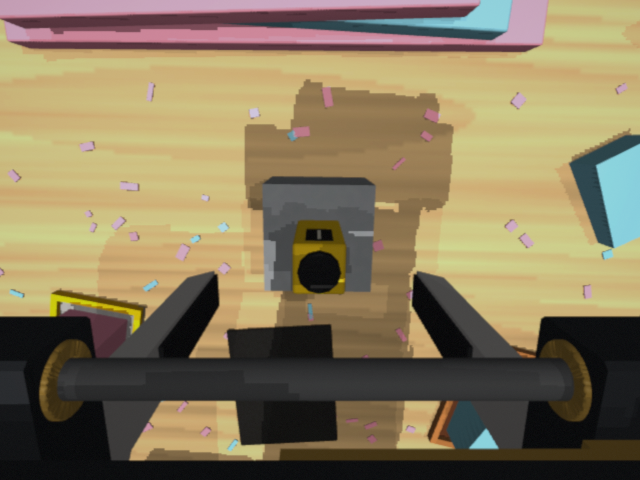

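drive_tool(
  rows=[
    {"offset": [-0.2,1.4,0],"spin": 0.7,"jaw": 94},
    {"offset": [0,1.5,15],"spin": 0,"jaw": 94},
    {"offset": [0,0,20],"spin": 0,"jaw": 94},
    {"offset": [0,0,20],"spin": 0,"jaw": 94},
    {"offset": [0,0,20],"spin": 0,"jaw": 94},
    {"offset": [0,0,0],"spin": 0,"jaw": 94},
    {"offset": [0,0,0],"spin": 0,"jaw": 20},
    {"offset": [0,0,0],"spin": 0,"jaw": 20},
    {"offset": [0,0,0],"spin": 0,"jaw": 20},
    {"offset": [0,0,0],"spin": 0,"jaw": 20},
    {"offset": [0,0,0],"spin": 0,"jaw": 20},
    {"offset": [0,0,0],"spin": 0,"jaw": 20},
    {"offset": [0,0,0],"spin": 0,"jaw": 20},
    {"offset": [0,0,0],"spin": 0,"jaw": 20},
  ],
  force=12,
)

```text
clock: 21.6
eef_pos: [655.4, -18.2, 188.8]
eef_rot: [-3.142, 0.0, 0.017]
wrist_force: [-0.3, -0.2, -0.3]
finger_gap: 33.5
```

drive_tool(
  rows=[
    {"offset": [0,0,-9],"spin": 0,"jaw": 20},
    {"offset": [0,0,-10],"spin": 0,"jaw": 20},
    {"offset": [0,0,-10],"spin": 0,"jaw": 20},
    {"offset": [0,0,-9],"spin": 0,"jaw": 20},
    {"offset": [0,0,0],"spin": 0,"jaw": 20},
  ],
)

```text
clock: 22.1
eef_pos: [655.8, -18.2, 228.8]
eef_rot: [3.141, -0.003, 0.017]
wrist_force: [-0.2, 0.5, -1.2]
finger_gap: 30.2
```

```bash
python3 go.py 654.9 -17.7 225 0.9
```

```text
t 22.1 pos [655.8 -18.2 228.8] rot [180.   -0.2   1. ] spin 0.1 off -0.9 -0.5 3.8 q6 1.47 F [-0.2  0.5 -1.2] gap 30.2
```

```bash
python3 - <<'E'
from fit import *
c=cam('side'); cv2.imwrite('pics/g1.png',cv2.resize(c['color'][130:290,150:360],None,fx=3.6,fy=3.6,interpolation=2))
E
```

View pics/g1.png

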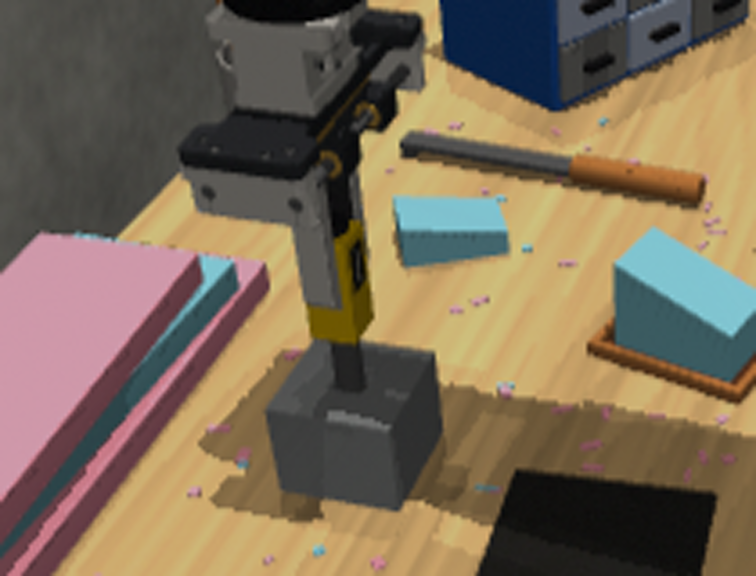

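The picture shows the gauge lifted with the stem still in the hole, at about (350,360). The tool cannot pitch, so I'll tilt the gauge between the pads against the edge of the hole.

drive_tool(
  rows=[
    {"offset": [-2,0,0.5],"spin": 0,"jaw": 20},
    {"offset": [-2,0,0.5],"spin": 0,"jaw": 20},
    {"offset": [-2,0,0.5],"spin": 0,"jaw": 20},
    {"offset": [-2,0,0.5],"spin": 0,"jaw": 20},
    {"offset": [-2,0,0.5],"spin": 0,"jaw": 20},
    {"offset": [-2,0,0.5],"spin": 0,"jaw": 20},
    {"offset": [-2,0,0.5],"spin": 0,"jaw": 20},
    {"offset": [-2,0,0.5],"spin": 0,"jaw": 20},
    {"offset": [-2,0,0.5],"spin": 0,"jaw": 20},
    {"offset": [-2,0,0.5],"spin": 0,"jaw": 20},
    {"offset": [-2,0,0.5],"spin": 0,"jaw": 20},
    {"offset": [-2,0,0.5],"spin": 0,"jaw": 20},
    {"offset": [-2,0,0],"spin": 0,"jaw": 20},
    {"offset": [-2,0,0],"spin": 0,"jaw": 20},
    {"offset": [0,0,0],"spin": 0,"jaw": 20},
  ],
)

```text
clock: 23.65
eef_pos: [627.1, -18.6, 220.7]
eef_rot: [-3.142, 0.001, 0.017]
wrist_force: [2.1, 0.4, -2.4]
finger_gap: 30.2
```

```bash
python3 go.py 654.9 -17.7 225 0.9; python3 - <<'E'
from fit import *
c=cam('side'); cv2.imwrite('pics/g2.png',cv2.resize(c['color'][130:290,150:360],None,fx=3.6,fy=3.6,interpolation=2))
E
```

```text
t 23.6 pos [627.1 -18.6 220.7] rot [-180.    0.    1.] spin 0.1 off 27.8 -0.5 -4.3 q6 1.47 F [ 2.1  0.4 -2.4] gap 30.2
```

View pics/g2.png

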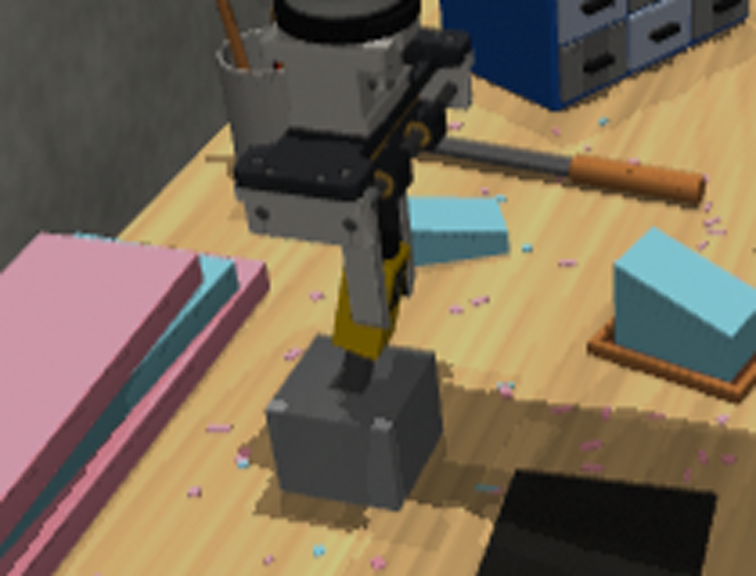

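The gauge pivoted as planned. Now I'll lift it clear, tighten the grip and measure the tilt.

drive_tool(
  rows=[
    {"offset": [0,0,-5],"spin": 0,"jaw": 20},
    {"offset": [0,0,-15],"spin": 0,"jaw": 20},
    {"offset": [0,0,-25],"spin": 0,"jaw": 20},
    {"offset": [0,0,-25],"spin": 0,"jaw": 20},
    {"offset": [0,0,-10],"spin": 0,"jaw": 20},
    {"offset": [0,0,0],"spin": 0,"jaw": 20},
  ],
)

```text
clock: 24.3
eef_pos: [627.6, -18.6, 302.7]
eef_rot: [3.141, -0.003, 0.017]
wrist_force: [0.1, -0.2, -1.9]
finger_gap: 30.0
```

drive_tool(
  rows=[
    {"offset": [0,0,0],"spin": 0,"jaw": 20},
    {"offset": [0,0,0],"spin": 0,"jaw": 20},
    {"offset": [0,0,0],"spin": 0,"jaw": 20},
  ],
  force=30,
)

```text
clock: 24.6
eef_pos: [627.3, -18.6, 299.8]
eef_rot: [-3.141, 0.002, 0.017]
wrist_force: [-0.8, -0.6, -2.6]
finger_gap: 29.6
```

```bash
cat > tilt.py <<'E'
from fit import *
import sys
s=manip.read_state(); p=s['eef_pos']; yaw=s['eef_rot'][2]; tx=np.array([np.cos(yaw),np.sin(yaw),0]); ty=np.array([np.sin(yaw),-np.cos(yaw),0]); G=p-[0,0,78]
print('G',np.round(G,1),'yaw',round(np.degrees(yaw),1),'F',np.round(s['wrist_force'],1))
for n in ('side','scene','wrist'):
    c=cam(n); cv2.imwrite(f'pics/t_{n}_{sys.argv[1]}.png',c['color']); w=cloud(c); r=w-G; a=r@tx; b=r@ty; h=w[...,2]-G[2]
    g=c['color'].astype(int); near=(abs(a)<70)&(abs(b)<22)&(h>-125)&(h<45)
    red=near&(g[...,2]>90)&(g[...,1]<60)&(g[...,0]<60)&(h<-70)
    yel=near&(g[...,2]>70)&(g[...,1]>0.7*g[...,2])&(g[...,0]<0.45*g[...,2])
    blk=near&(g.max(-1)<75)&(h<-42)&(abs(b)<14)
    for nm,m in (('red',red),('yel',yel),('stem',blk)):
        if m.sum()>8: print(n,nm,m.sum(),'a,b,h mean',np.round([a[m].mean(),b[m].mean(),h[m].mean()],1),'h',np.round(np.percentile(h[m],[2,98]),1),'a',np.round(np.percentile(a[m],[2,98]),1), 'uv',np.round([np.nonzero(m)[1].mean(),np.nonzero(m)[0].mean()]))
        if m.sum()>60 and nm!='red':
            k=np.polyfit(h[m],a[m],1); print('   da/dh tilt deg',round(np.degrees(np.arctan(k[0])),1),'a at h=0',round(k[1],1))
    for t in ('tip','gauge'):
        print('  ',t,[(np.round(q['uv']),round(q['p'],2)) for q in finder.find_in(n,t)[:2]])
    for th in (14,16,18,20): print('   pred tip uv',th,np.round(proj(c,G+np.array(tx)*104*np.sin(np.radians(th))-[0,0,104*np.cos(np.radians(th))])[0]))
E
python3 tilt.py 1
```

```text
G [627.3 -18.6 221.8] yaw 1.0 F [-0.8 -0.6 -2.6]
side yel 241 a,b,h mean [  6.6 -12.  -17.3] h [-43.6  21.8] a [-16.   25.7] uv [247. 185.]
   da/dh tilt deg -18.4 a at h=0 0.9
side stem 127 a,b,h mean [ 19.7  -6.6 -67.5] h [-88.5 -43.2] a [ 1.  31.1] uv [244. 204.]
   da/dh tilt deg -16.2 a at h=0 0.1
   tip []
   gauge [(array([246., 188.]), 0.68), (array([276., 193.]), 0.27)]
   pred tip uv 14 [245. 215.]
   pred tip uv 16 [244. 214.]
   pred tip uv 18 [242. 214.]
   pred tip uv 20 [240. 213.]
scene yel 362 a,b,h mean [22.  -0.2 -4.4] h [-37.3  28.4] a [ 6.  31.8] uv [326. 267.]
   da/dh tilt deg -16.8 a at h=0 20.6
scene stem 124 a,b,h mean [ 31.9  -0.6 -68.4] h [-96.5 -47.6] a [26.5 37.5] uv [325. 288.]
   da/dh tilt deg -10.5 a at h=0 19.2
   tip []
   gauge [(array([326., 266.]), 0.68), (array([210., 201.]), 0.54)]
   pred tip uv 14 [325. 292.]
   pred tip uv 16 [325. 294.]
   pred tip uv 18 [325. 295.]
   pred tip uv 20 [324. 296.]
wrist yel 5855 a,b,h mean [15.7  0.2  7.2] h [-34.8  28.1] a [-11.4  30.1] uv [315. 277.]
   da/dh tilt deg -20.8 a at h=0 18.5
wrist stem 577 a,b,h mean [ 31.4   0.2 -68.4] h [-83.5 -52.8] a [27.  36.3] uv [315. 207.]
   da/dh tilt deg -12.4 a at h=0 16.4
   tip []
   gauge [(array([315., 288.]), 0.66)]
   pred tip uv 14 [315. 209.]
   pred tip uv 16 [315. 204.]
   pred tip uv 18 [315. 199.]
   pred tip uv 20 [315. 194.]
```

```bash
cat > face.py <<'E'
from fit import *
s=manip.read_state(); p=s['eef_pos']; yaw=s['eef_rot'][2]; tx=np.array([np.cos(yaw),np.sin(yaw),0]); ty=np.array([np.sin(yaw),-np.cos(yaw),0]); G=p-[0,0,78]
for n in ('wrist','scene'):
    c=cam(n); w=cloud(c); r=w-G; a=r@tx; b=r@ty; h=w[...,2]-G[2]; g=c['color'].astype(int)
    m=(abs(a)<60)&(abs(b)<13)&(h>-45)&(h<22)&(a>5-0.32*h)
    A=np.c_[h[m],b[m],np.ones(m.sum())]; y=a[m]; k=np.linalg.lstsq(A,y,rcond=None)[0]
    for _ in range(5):
        q=abs(A@k-y)<2; k=np.linalg.lstsq(A[q],y[q],rcond=None)[0]
    th=np.arctan(-k[0]); print(n,'front face: n',q.sum(),'tilt',round(np.degrees(th),1),'axis a at h=0',round(k[2]-15/np.cos(th),1),'skew/b',round(k[1],3))
    m=(abs(a)<70)&(abs(b)<14)&(h<-45)&(h>-125); print('  below-housing h',np.round(np.percentile(h[m],[1,3,50]),1),'n',m.sum())
    R=(g[...,2]>1.7*g[...,1])&(g[...,2]>1.7*g[...,0])&(g[...,2]>60)&(abs(a-32)<30)&(abs(b)<14)&(h<-60)&(h>-130)
    if R.any(): print('  red',R.sum(),'a',np.round(np.percentile(a[R],[5,50,95]),1),'b',np.round(np.median(b[R]),1),'h',np.round(np.percentile(h[R],[5,50,95]),1))
E
python3 face.py; python3 -c "
import cv2,numpy as np
a=cv2.imread('pics/t_side_1.png')[135:235,190:310];b=cv2.imread('pics/t_wrist_1.png')[160:360,240:400]
cv2.imwrite('pics/t1.png',np.hstack([cv2.resize(a,(480,400),interpolation=2),cv2.resize(b,(320,400))]))"
```

```text
wrist front face: n 4329 tilt 14.8 axis a at h=0 5.0 skew/b 0.001
  below-housing h [-85.4 -84.8 -69.6] n 596
scene front face: n 328 tilt 14.5 axis a at h=0 6.2 skew/b -0.0
  below-housing h [-96.8 -95.8 -68.6] n 132
  red 5 a [34.  35.6 36.4] b -1.3 h [-96.8 -95.7 -93. ]
```

View pics/t1.png

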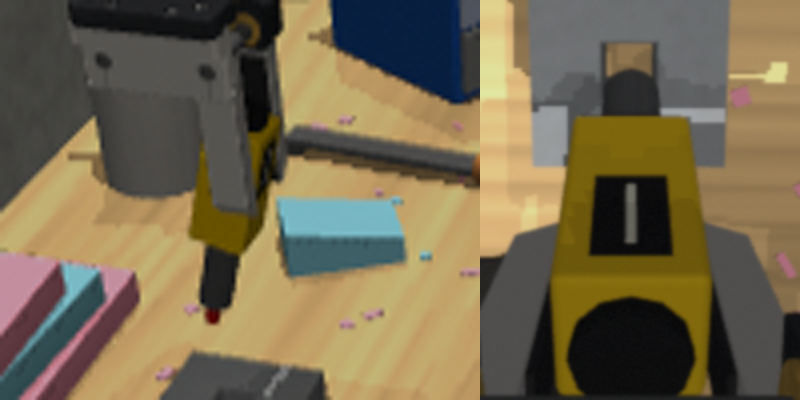

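The picture shows the gauge leaning with its red tip at (213,318) in the left part. The front-face fit gives a tilt of 14.7° (11.1 to 24.9° allowed), and the normal through the tip passes through the pads, so I'll leave it. Next I'll move above the dot.

drive_tool(
  rows=[
    {"offset": [0,0,-5],"spin": 5.5,"jaw": 20},
    {"offset": [0,0,0],"spin": 5.5,"jaw": 20},
    {"offset": [0,0,0],"spin": 0,"jaw": 20},
  ],
)

```text
clock: 25.45
eef_pos: [627.4, -18.7, 305.9]
eef_rot: [3.142, -0.0, -0.177]
wrist_force: [0.1, -0.7, -2.0]
finger_gap: 29.9
```

```bash
python3 go.py 479.2 199.6 300 -10
```

```text
t 25.4 pos [627.4 -18.7 305.9] rot [180.   -0.  -10.1] spin -0.1 off -183.8 -189.2 5.9 q6 1.66 F [ 0.1 -0.7 -2. ] gap 29.9
```

drive_tool(
  rows=[
    {"offset": [-8,-8,0],"spin": 0,"jaw": 20},
    {"offset": [-16,-16,0],"spin": 0,"jaw": 20},
    {"offset": [-20,-20,0],"spin": 0,"jaw": 20},
    {"offset": [-20,-20,0],"spin": 0,"jaw": 20},
    {"offset": [-20,-20,0],"spin": 0,"jaw": 20},
    {"offset": [-20,-20,0],"spin": 0,"jaw": 20},
    {"offset": [-20,-20,0],"spin": 0,"jaw": 20},
    {"offset": [-20,-20,0],"spin": 0,"jaw": 20},
    {"offset": [-20,-20,0],"spin": 0,"jaw": 20},
    {"offset": [-12,-15,0],"spin": 0,"jaw": 20},
    {"offset": [-7.8,-10.2,0],"spin": 0,"jaw": 20},
    {"offset": [0,0,10],"spin": 0,"jaw": 20},
    {"offset": [0,0,15],"spin": 0,"jaw": 20},
    {"offset": [0,0,15],"spin": 0,"jaw": 20},
    {"offset": [0,0,8],"spin": 0,"jaw": 20},
    {"offset": [0,0,0],"spin": 0,"jaw": 20},
    {"offset": [0,0,0],"spin": 0,"jaw": 20},
  ],
)

```text
clock: 27.15
eef_pos: [479.7, 199.4, 258.1]
eef_rot: [-3.142, -0.0, -0.175]
wrist_force: [-0.3, 0.0, -1.5]
finger_gap: 29.6
```

```bash
python3 go.py 479.2 199.6 258 -10; python3 face.py; python3 - <<'E'
from fit import *
o=[]
for n in ('wrist','scene','side'):
    c=cam(n); d=finder.find_in(n,'dot'); t=finder.find_in(n,'tip'); print(n,[(np.round(q['uv'],1),round(q['p'],2)) for q in d[:3]],[(np.round(q['uv'],1),round(q['p'],2)) for q in t[:2]],'pred dot',np.round(proj(c,[517.8,192.8,57])[0],1))
    u,v=proj(c,[510,195,75])[0].astype(int); k=45 if n!='wrist' else 90
    o.append(cv2.resize(c['color'][max(v-k,0):v+k,max(u-k,0):u+k],(266,266),interpolation=2))
    cl=cloud(c)
    print(' pink', topfit(cl.reshape(-1,3)[np.isfinite(cl.reshape(-1,3)).all(1)],(518,193),z1=74))
cv2.imwrite('pics/h1.png',np.hstack(o))
E
```

```text
t 27.1 pos [479.7 199.4 258.1] rot [-180.   -0.  -10.] spin -0.0 off -0.5 -0.1 0.1 q6 2.07 F [-0.3  0.  -1.5] gap 29.6
wrist front face: n 4318 tilt 14.8 axis a at h=0 5.0 skew/b 0.001
  below-housing h [-124.8 -124.5 -117.4] n 2661
scene front face: n 276 tilt 14.8 axis a at h=0 6.2 skew/b 0.002
  below-housing h [-124.7 -124.5 -113.8] n 291
  red 17 a [17.2 34.3 46.1] b 0.7 h [-129.7  -96.9  -91.4]
wrist [(array([316. , 162.9]), 0.57)] [(array([ 53.3, 192.5]), 0.52)] pred dot [315.  185.2]
 pink (7198, array([518. , 192.8]), array([54.1, 89.5]), 79.8, 'slope', np.float64(18.0), 'yaw(+x uphill)', np.float64(-9.9), 'zmid', np.float64(56.6), 'z', array([45., 71.]))
scene [(array([166.7, 168.5]), 0.92), (array([280.9, 169.6]), 0.73), (array([427.7, 272.7]), 0.6)] [(array([525.3, 297.6]), 0.28)] pred dot [428.9 265.8]
 pink (650, array([518.5, 193.7]), array([54.2, 92.3]), 79.8, 'slope', np.float64(18.1), 'yaw(+x uphill)', np.float64(-10.7), 'zmid', np.float64(56.9), 'z', array([42., 72.]))
side [(array([416.9, 224. ]), 0.83), (array([265.8, 327.9]), 0.82), (array([422. , 164.7]), 0.63)] [] pred dot [271.1 320.3]
 pink (1296, array([517.1, 193.2]), array([56.6, 90.9]), 80.2, 'slope', np.float64(18.1), 'yaw(+x uphill)', np.float64(-9.2), 'zmid', np.float64(57.2), 'z', array([42., 72.]))
```

View pics/h1.png

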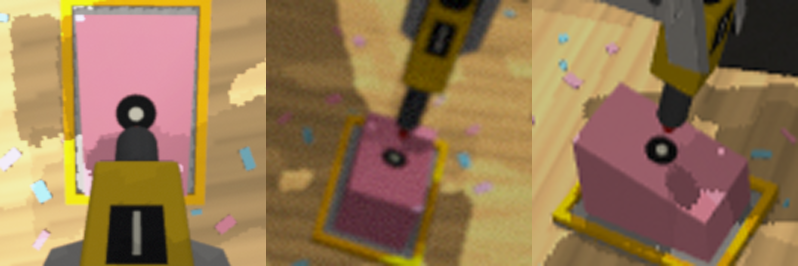

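The pictures show the tip close above the slope, but the dot's pixels differ from the prediction by about 7 to 20 px. I'll measure the dot directly on the slope.

```bash
cat > dot.py <<'E'
from fit import *
bx,by,yw=518,193,np.radians(-10); tx=np.array([np.cos(yw),np.sin(yw)]); ty=np.array([-np.sin(yw),np.cos(yw)])
for n in ('wrist','scene','side'):
    c=cam(n); w=cloud(c); x=(w[...,:2]-[bx,by])@tx; y=(w[...,:2]-[bx,by])@ty; z=w[...,2]-4
    on=(abs(x)<45)&(abs(y)<27)&(abs(z-52.5-x*np.tan(np.radians(18)))<4); g=c['color'].astype(int)
    dk=on&(g.max(-1)<70)&(abs(x)<32)&(abs(y)<15)
    print(n,'slope x',np.round(np.percentile(x[on],[1,99])),'dark',dk.sum(),'x',np.round(np.percentile(x[dk],[5,50,95]),1),'y',np.round(np.percentile(y[dk],[5,50,95]),1),'z',np.round(np.median(z[dk]),1),'uv',np.round(np.median(np.argwhere(dk),0))[::-1])
E
python3 dot.py; python3 - <<'E'
import numpy as np
# initial view, pink in wooden tray
for n in('scene','side'):
    S=np.load(n+'0.npz');w=S['w'];g=S['col'].astype(int);yw=np.radians(-17.3);tx=np.array([np.cos(yw),np.sin(yw)]);ty=np.array([-np.sin(yw),np.cos(yw)])
    x=(w[...,:2]-[478.8,-190.6])@tx;y=(w[...,:2]-[478.8,-190.6])@ty;z=w[...,2]-4
    on=(abs(x)<32)&(abs(y)<18)&(abs(z-52.5-x*.325)<4)&(g.max(-1)<80)
    print(n,on.sum(),[np.round(np.percentile(q[on],[5,50,95]),1) for q in (x,y,z)])
E
```

```text
wrist slope x [-36.  45.] dark 373 x [-6.4  1.   7. ] y [-7.5  0.4  7.7] z 53.5 uv [314. 183.]
scene slope x [-42.  45.] dark 29 x [-5.9  2.1  8.4] y [-6.4  0.5  6.5] z 53.5 uv [429. 266.]
side slope x [-44.  43.] dark 62 x [-9.3 -1.1  5.9] y [-7.3  0.1  8.4] z 53.5 uv [272. 320.]
scene 15 [array([-4. ,  1.7,  7.4]), array([-5.3,  3.3,  7.7]), array([51.9, 54.5, 56.6])]
side 22 [array([-8.8, -1.9,  5.1]), array([-5.2,  3.7,  9.3]), array([51.8, 53.6, 57.2])]
```

The black pixels put the dot at the block's centre, (1, 0.4) mm off, in all three cameras. The finder was off, so the plan holds. Now I'll approach along the normal.

drive_tool(
  rows=[
    {"offset": [1.2,-0.3,3.8],"spin": 0,"jaw": 20},
    {"offset": [1.2,0,3.8],"spin": 0,"jaw": 20},
    {"offset": [1.2,0,3.8],"spin": 0,"jaw": 20},
    {"offset": [1.2,0,3.8],"spin": 0,"jaw": 20},
    {"offset": [0.6,0,1.9],"spin": 0,"jaw": 20},
    {"offset": [0.6,0,1.9],"spin": 0,"jaw": 20},
    {"offset": [0,0,0],"spin": 0,"jaw": 20},
    {"offset": [0,0,0],"spin": 0,"jaw": 20},
    {"offset": [0,0,0],"spin": 0,"jaw": 20},
  ],
)

```text
clock: 28.75
eef_pos: [485.4, 199.0, 239.0]
eef_rot: [-3.141, -0.0, -0.175]
wrist_force: [-0.1, -0.1, -1.6]
finger_gap: 30.2
```

drive_tool(
  rows=[
    {"offset": [0.3,0,1],"spin": 0,"jaw": 20},
    {"offset": [0.3,0,1],"spin": 0,"jaw": 20},
    {"offset": [0,0,0],"spin": 0,"jaw": 20},
    {"offset": [0,0,0],"spin": 0,"jaw": 20},
  ],
)

```text
clock: 29.15
eef_pos: [486.0, 198.9, 237.0]
eef_rot: [-3.141, -0.0, -0.175]
wrist_force: [-0.9, 0.2, 1.9]
finger_gap: 29.9
```

drive_tool(
  rows=[
    {"offset": [0.3,0,1],"spin": 0,"jaw": 20},
    {"offset": [0,0,0],"spin": 0,"jaw": 20},
    {"offset": [0,0,0],"spin": 0,"jaw": 20},
  ],
)

```text
clock: 29.45
eef_pos: [486.3, 198.8, 235.9]
eef_rot: [-3.142, -0.0, -0.175]
wrist_force: [-0.7, -0.2, 0.6]
finger_gap: 29.8
```

drive_tool(
  rows=[
    {"offset": [0.3,0,1],"spin": 0,"jaw": 20},
    {"offset": [0,0,0],"spin": 0,"jaw": 20},
    {"offset": [0,0,0],"spin": 0,"jaw": 20},
  ],
)

```text
clock: 29.75
eef_pos: [486.6, 198.7, 234.9]
eef_rot: [-3.142, -0.0, -0.175]
wrist_force: [-0.5, 0.1, 2.4]
finger_gap: 29.9
```

drive_tool(
  rows=[
    {"offset": [0.3,0,1],"spin": 0,"jaw": 20},
    {"offset": [0,0,0],"spin": 0,"jaw": 20},
    {"offset": [0,0,0],"spin": 0,"jaw": 20},
  ],
)

```text
clock: 30.05
eef_pos: [486.8, 198.7, 233.9]
eef_rot: [-3.142, -0.0, -0.175]
wrist_force: [-1.0, 0.7, 1.4]
finger_gap: 30.1
```

```bash
cat > f.py <<'E'
from h import *
F=[]
for i in range(8): eyes.camera('side'); F.append(manip.read_state()['wrist_force'])
F=np.array(F); print('meanF',np.round(F.mean(0),2),'sd',np.round(F.std(0),2)); print(np.round(manip.read_state()['eef_pos'],1))
E
python3 f.py
```

```text
meanF [-0.93  0.41  2.22] sd [0.51 0.5  0.4 ]
[486.8 198.7 233.9]
```

drive_tool(
  rows=[
    {"offset": [0.3,0,1],"spin": 0,"jaw": 20},
    {"offset": [0.3,0,0.9],"spin": 0,"jaw": 20},
    {"offset": [0,0,0],"spin": 0,"jaw": 20},
    {"offset": [0,0,0],"spin": 0,"jaw": 20},
    {"offset": [0,0,0],"spin": 0,"jaw": 20},
  ],
)

```text
clock: 30.95
eef_pos: [487.4, 198.6, 232.0]
eef_rot: [-3.142, 0.0, -0.175]
wrist_force: [-1.0, 2.0, 3.8]
finger_gap: 30.2
```

```bash
python3 f.py; python3 face.py; python3 - <<'E'
from fit import *
o=[]
for n in ('wrist','scene','side'):
    c=cam(n); cl=cloud(c).reshape(-1,3); cl=cl[np.isfinite(cl).all(1)]
    if n!='wrist':
        print(n,'pink',topfit(cl,(518,193),z1=74)); print(n,'blue',topfit(cl,(481,-190),z1=74))
    P=proj(c,[518,193,57])[0]; u,v=np.round(P).astype(int); k=22 if n!='wrist' else 60
    im=cv2.resize(c['color'][v-k:v+k,u-k:u+k],(266,266),interpolation=2); o.append(im)
cv2.imwrite('pics/e1.png',np.hstack(o))
E
```

```text
meanF [-1.74  1.    2.75] sd [0.43 0.38 0.2 ]
[487.4 198.6 232. ]
wrist front face: n 4320 tilt 14.8 axis a at h=0 5.0 skew/b 0.003
  below-housing h [-100.8  -99.3  -89.5] n 3409
scene front face: n 273 tilt 14.5 axis a at h=0 5.8 skew/b -0.024
  below-housing h [-110.7 -108.2  -89. ] n 341
  red 5 a [20.1 27.5 38.3] b 6.0 h [-100.3  -97.3  -92.8]
scene pink (584, array([518.6, 193.4]), array([53.9, 92.2]), 79.8, 'slope', np.float64(17.7), 'yaw(+x uphill)', np.float64(-10.9), 'zmid', np.float64(57.0), 'z', array([42., 72.]))
scene blue (598, array([ 482.9, -190.1]), array([55.3, 91.3]), 75.5, 'slope', np.float64(18.0), 'yaw(+x uphill)', np.float64(-14.3), 'zmid', np.float64(57.1), 'z', array([42., 72.]))
side pink (1212, array([517.5, 193.2]), array([56.4, 91.4]), 79.4, 'slope', np.float64(18.1), 'yaw(+x uphill)', np.float64(-11.2), 'zmid', np.float64(57.3), 'z', array([42., 72.]))
side blue (558, array([ 480.1, -190.2]), array([57.8, 92. ]), 75.2, 'slope', np.float64(18.0), 'yaw(+x uphill)', np.float64(-15.3), 'zmid', np.float64(57.6), 'z', array([42., 73.]))
```

View pics/e1.png

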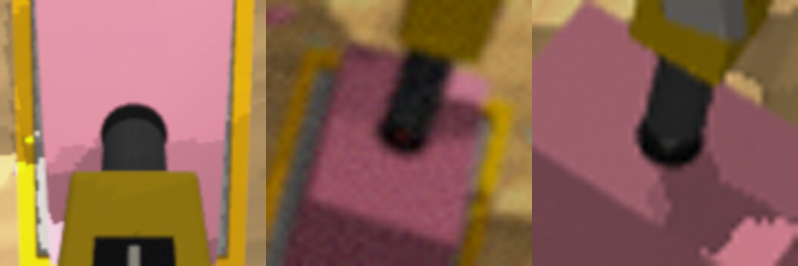

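The tip covers the dot in all three views. The force gives about 4.7 N, or roughly 5.8 mm of plunger, and the travel since contact also gives roughly 5.8 mm. Handing in.

```bash
python3 -c "
from cell import manip
print(manip.sign_off())"
```

```text
the job is handed in; nothing more can be done
None
```

The blocks are swapped and the gauge is held on the pink block's dot. I handed the job in at about 31 s, well under the 72 s limit, and the hand-in gives no verdict.

- **How it was done:** The pink block was parked on the mat while the blue one went to the wooden tray, then placed in the steel tray. The tool cannot pitch, so I leaned the gauge between the pads against the edge of its stand's hole. I then pressed it along the face normal with a 30 N grip.
- **Blocks:** Both lie flat and released. Pink is within about 1 mm of its tray's centre and blue within about 2 mm.
- **Gauge:** The force is about 4.7 N, which means the plunger is about 5.8 mm in, and the travel since contact gives the same. The tip covers the dot in all three views.
- **Checks that disagreed:**
  - The gauge leans 14.5–14.8° instead of 18°. That is about 3.3° (0.06 rad) off square, inside the 0.12 rad limit.
  - The `finder` network placed the dot about 14 mm off when I checked from above it. The black pixels on the slope put it at the stated spot, so I used that.
  - My first move call was refused because its rows lacked some fields. Nothing moved.

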